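# Hold the board test press closed

### The arm

A 6-joint arm with a two-finger parallel gripper is mounted at the origin on the work surface. World frame = base frame: x ahead of the robot, y to its left, z up, the work surface at z = 0. Lengths are in mm, angles in rad, forces in N, time in s.
With the tool pointing down it reaches from about 325 to 1000 mm from the base axis. Payload 5.1 kg.
Tool frame: the origin (TCP) lies on the centre line of the jaws, within the pads' length; the fingertips stand 17 mm ahead of it and the grasp point (between the pads) lies 2 mm behind it; z points along the fingers, y is the line along which they close (so a half turn about z gives the same grasp; the last joint's range is limited). The gripper opens to 85 mm and grips with 20 to 120 N. Pads are 22 mm wide; open, the fingers measure 114 mm over their backs; the gripper's body (76 mm by 85 mm) begins 54 mm behind the grasp point. The pads swing forward as they close: fully open they stand 13 mm farther back than shut.
Start: joints at [-1.214, 0.124, 1.65, -0, 1.367, -0.083], TCP at [276.71, -588.146, 248.322] pointing down, gripper open.
Joint ranges: [-2.61, 2.61], [-1.02, 2.33], [0.03, 2.71], [-1.35, 4.49], [0.32, 2.68], [-2.91, 2.91]. Speed limits (rad/s): [2.57, 2.57, 3.14, 3.14, 3.14, 3.14].

### API

Orientations are given as [roll, pitch, yaw] about the fixed x, y, z axes, in that order (R = Rz(yaw) Ry(pitch) Rx(roll)).
In Python, from workcell import robot gives the robot as it stands.
- The arm moves only by the shell command python3 -m crank 'ROWS' [FORCE]. ROWS is a JSON object of lists of equal length, an entry for each row: "offset": the shift along the world's x, y, z in cm, a list of three; "twist": the turn, a rotation vector about the world's x, y, z in units of 6 degrees (1.0 is 6 degrees), a list of three; "fingers": the closure, from 0 (fully open) to 1 (shut). In form: {"offset": [[tx, ty, tz], ...], "twist": [[wx, wy, wz], ...], "fingers": [fingers, ...]}. A call has exactly 10 rows; each row is the pose to reach, as a shift and turn from the pose commanded when the call began; what a row does not reach only later rows make up. A row lasts 1/12 s, in which the tool goes at most 41.7 mm and 7.16 degrees, less where a joint would pass 70% of its speed; a pose out of reach is approached as far as the arm can. A call with a gripper value outside its range is refused whole. The fingers move at their own pace and stop on an object; FORCE is the grip in N (left out, the last holds). Time passes only in rows, so rows that repeat a pose let the fingers close, or fill a call up. It gives the time, the measured TCP pose, the force, the opening and the grip force at its end, in the units of the state.
- robot.get_state(): the state, without advancing time (a new reading comes with each control period).
- robot.grab_frame(name): name is "scene" or "side" or "wrist"; returns the picture (420x560x3 uint8, red, green, blue); there is no depth.
- robot.get_calibration(name): a dict with "fx", "fy", "cx", "cy" (pixels), "T" (4x4, takes a point from camera to world coordinates); the wrist camera has in their place "mount" (4x4, takes a point from camera to tool coordinates, whose origin is the TCP and whose axes are the flange's). Camera axes: x right, y up, looking along -z (the intrinsics and any distortion apply to the point x, -y, -z); pixel columns grow to the right and rows downward; lengths in mm; the calibration is good to about 2 mm. A picture is of the moment at which its call begins: read the wrist's pose just before it. get_calibration takes no time and is no camera call.
- robot.finish_job(): hands the job in; it is judged then, once.
The state is a dict: "time_s": time; "qpos": joint angles; "qvel": joint speeds; "tau": joint torques, N m; "ee_pos": TCP position; "tcp_rot": TCP orientation; "contact_force": force on the tool from outside, world axes, zero at the start; "moment": the same for the moment, N m; "gripper_width": finger opening in mm; "grasp_force": force on a finger pad.
Only numpy, scipy, OpenCV 4.12 (cv2) and the standard library are available. Lean on these libraries where they do the work, as an engineer would, in place of code of your own. Each camera call takes 0.05 s, during which the arm holds its last target. There are 200 camera calls.

### The job

Swing the test press's folded outrigger leg all the way out until it snaps into its end catch, so that the press cannot tip. Then push the press's sprung lever down by its end pad until the lever is level, without ever driving it down to its bottom stop, and finish while still holding it level with the gripper: it springs back up if let go. Leave the other things on the bench where they are.

Things in the scene. Friction and masses are not known exactly. Their poses are not given: they have to be found in the camera images.
- jig: Board test press, heavy, fixed. Origin on the bench; z up, -x is its front (leg side, towards the robot). In its frame the grey base spans x -70 to +90, y -65 to +65 mm, top 30 mm up. An aluminium column (50 x 30 mm, at x 20, y -47, up to 144 mm) carries the lever over a circuit board. The lever's hinge axis runs along x at y -45, 125 mm up; the lever lies above x 20 and points to +y.
- leg_hinge (a point): Point on the upright hinge pin of the leg, at the base's front corner: x -85, y +50 mm, 16 mm up in the press's frame.
- leg_stud (a point): Centre of the top of the leg's grip stud: upright round aluminium post, 16 mm across, 21 to 68 mm above the bench, 85 mm from the hinge pin; it keeps its height as the leg swings. The leg is a dark flat bar 18 mm wide, its top 21 mm above the bench, reaching 110 mm from the pin to the end of its rubber foot (24 mm across).
- leg (a joint): Leg angle, rad. 0: folded along the base's front, pointing from the pin to the press's -y. Grows clockwise seen from above: 1.57 points to the front (-x), 2.09 is the end (30 degrees further, towards +y). Starts near 0. Its over-centre spring pulls it back to the fold below 1.7 and, past about 1.85, pulls it in to 2.09 and keeps it there; swinging it takes up to 5 N at the stud.
- lever: The press's lever: aluminium bar 18 mm wide, 14 mm thick, with the pad on its free end. Origin on its hinge axis, its y along the bar towards the pad.
- lever_pad (a point): Black rubber pad on the lever's free end, to be pushed down: 50 x 50 mm, 14 mm thick. This point: centre of its top face, 170 mm from the lever's hinge axis and 7 mm above the lever's centre line. Its height above the bench: 201 mm at rest (y +107 in the press's frame), 132 mm with the lever level (y +125), 93 mm at the bottom stop. x +20 throughout.
- lever_angle (a joint): Angle of the lever in rad as pressed: 0 at rest (sloping up 24 degrees towards the pad), 0.42 level, 0.65 bottom stop. A spring returns it to 0: pushing down on the pad takes about 3 N at first, 9 N when level, 13 N at the stop.
- tin: Bystander: round steel tin with a ball of brass wool, 68 mm across, 48 mm tall. Origin at its underside. Leave it alone.
- pliers: Bystander: combination pliers lying flat, about 165 mm long, 20 mm tall. Origin at its underside. Leave it alone.
- driver: Bystander: screwdriver lying flat, 160 mm long. Origin at its underside. Leave it alone.
- bottle: Bystander: plastic water bottle, 64 mm across, 210 mm tall. Origin at its underside. Leave it alone.
- mug: Bystander: glass mug, 76 mm across, 90 mm tall. Origin at its underside. Leave it alone.
- meter: Bystander: hand-held multimeter lying flat, 140 x 70 x 30 mm. Origin at its underside. Leave it alone.

How it is judged (in metres and radians):
On the way, in this order (a step that is already met when the one before it is completed fails the run):
1. the leg is fully out, seated in its end catch (value of joint leg above 2 rad), for 0.2 s.
2. the lever is pressed level (value of joint leg above 2 rad and value of joint lever_angle between 0.34 and 0.5 rad), for 0.5 s.
At the end, for the whole second after the job is handed in: Leg seated at its end (beyond 2.0 rad of 2.09), lever held level within 0.08 rad (4.5 degrees, joint 0.34 to 0.50) by the gripper's fingers, which push on it with more than 3 N, all through the last second (all of step 2 and contact force between the fingers and lever above 3 N); the arm keeps its last pose, push and grip.
It fails at once if the lever is driven to its bottom stop (value of joint lever_angle above 0.6 rad).
It fails at once if another thing on the bench is moved more than 30 mm (distance of any of tin, pliers, driver, bottle, mug, meter from where it was at the start of the episode above 0.03 m).
It also fails if it takes over 51 s, if anything falls off the work surface, if the arm or the gripper's body presses on something with over 40 N, if the wrist force passes 120 N, or if a joint passes its speed limit or range.

## Working session

There is one attempt and no reset: what is moved stays moved. The work goes in short steps, Python scripts to look and compute and a shell command to move; the robot and the scene stay as the last step left them, time stands still between calls to the robot, and variables do not carry over. Pictures are saved under pics/ and viewed, at most 10 in all, crops included, and the job is handed in when it is done.

```bash
mkdir -p pics; ls
python3 - <<'E'
from workcell import robot
import cv2,numpy as np
np.set_printoptions(precision=4,suppress=True)
s=robot.get_state(); print(s)
for n in("scene","side"):
    c=robot.get_calibration(n); print(n,c)
    cv2.imwrite(f"pics/{n}0.png",robot.grab_frame(n)[...,::-1])
print(robot.get_calibration("wrist"))
E
```

```text
pics
{'time_s': 0.0, 'qpos': array([-1.2136,  0.1245,  1.6517,  0.    ,  1.3675, -0.0826]), 'qvel': array([-0.0011,  0.0004,  0.0004, -0.0002, -0.001 ,  0.0008]), 'tau': array([ -0.0001, -42.3609, -36.5456,  -0.0001,   0.007 ,   0.    ]), 'ee_pos': array([ 276.528 , -587.5905,  247.0498]), 'tcp_rot': array([-3.1395, -0.0002,  0.4398]), 'contact_force': array([-0.4731, -0.2129, -0.2723]), 'moment': array([ 0.0271, -0.0026,  0.0134]), 'grasp_force': 0.0, 'gripper_width': 85.06102758961511}
scene {'fx': 539.9508557684401, 'fy': 539.9508557684401, 'cx': 281.586977711536, 'cy': 214.86945840458856, 'T': array([[  -0.6184,   -0.5062,    0.6011, 1452.6483],
       [   0.7858,   -0.4075,    0.4653,  654.5347],
       [   0.0093,    0.7601,    0.6498, 1117.0615],
       [   0.    ,    0.    ,    0.    ,    1.    ]])}
side {'fx': 482.7460992933325, 'fy': 482.7460992933325, 'cx': 281.8807509062064, 'cy': 210.88479769245998, 'T': array([[    0.9945,     0.0701,    -0.0774,   428.6389],
       [   -0.1043,     0.7126,    -0.6938, -1081.438 ],
       [    0.0065,     0.6981,     0.716 ,  1233.4848],
       [    0.    ,     0.    ,     0.    ,     1.    ]])}
{'fx': 352.7019549906278, 'fy': 352.7019549906278, 'cx': 277.06540270753334, 'cy': 208.6188594954213, 'mount': array([[  -0.0004,    0.962 ,    0.2732,   67.7491],
       [   1.    ,    0.0003,    0.0004,    0.5301],
       [   0.0003,    0.2732,   -0.962 , -125.3688],
       [   0.    ,    0.    ,    0.    ,    1.    ]])}
```

View pics/scene0.png

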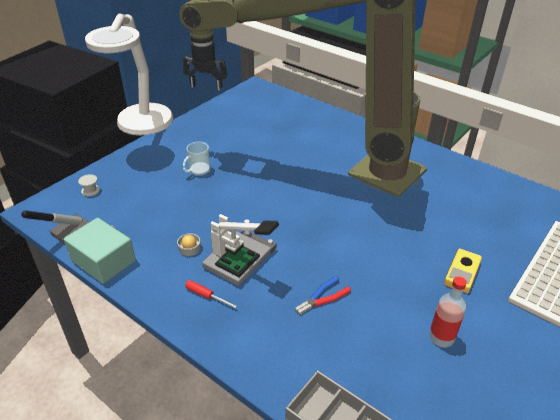

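View pics/side0.png

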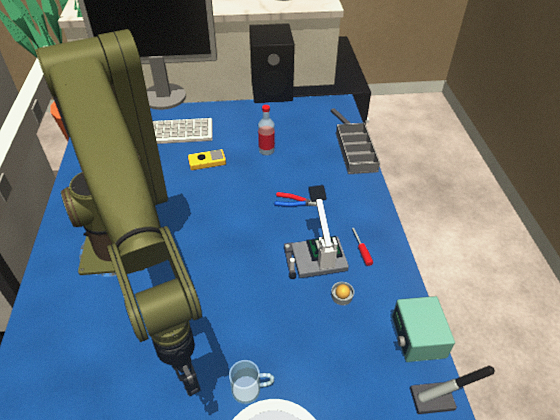

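The scene view shows the press near (240,250) with its pad at (266,227). In the side view the pad is at (317,192) and the leg lies along the base's left edge, around (290,262). I'll enlarge both.

Run:
```python
import cv2,numpy as np
a=cv2.imread("pics/scene0.png")[205:290,190:290]; b=cv2.imread("pics/side0.png")[180:285,270:355]
A=cv2.resize(a,(400,340),interpolation=cv2.INTER_CUBIC); B=cv2.resize(b,None,fx=4.6,fy=4.6,interpolation=cv2.INTER_CUBIC)
o=np.zeros((483,800,3),np.uint8); o[:340,:400]=A; o[:483,405:405+391]=B[:483,:391]; cv2.imwrite("pics/z0.png",o)
```

```text
(no output)
```

View pics/z0.png

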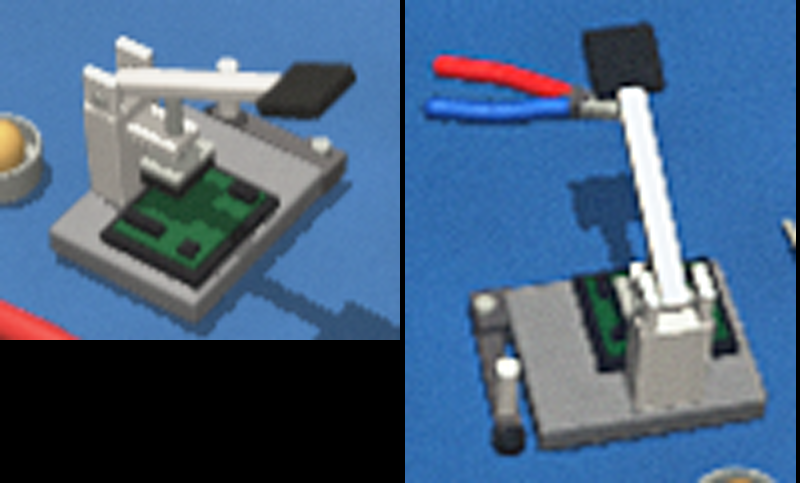

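The zoom shows these points as (column, row) pixels:
- **Side view:** stud top (292.2,259.8), pin (287.6,246.3), pad (317.6,193).
- **Scene view:** stud (246.8,221), pin (270,241.3), pad (266.8,227.5).

I'll triangulate these and fit the press pose.

```bash
cat > h.py <<'E'
import numpy as np
from workcell import robot
def ray(n,u,v):
    c=robot.get_calibration(n); T=np.array(c["T"])
    d=np.array([(u-c["cx"])/c["fx"],-(v-c["cy"])/c["fy"],-1]); return T[:3,3],T[:3,:3]@d
def onz(n,u,v,z):
    o,d=ray(n,u,v); return o+d*(z-o[2])/d[2]
def tri(p,q):
    A=[];b=[]
    for n,(u,v) in(("scene",p),("side",q)):
        o,d=ray(n,u,v); d=d/np.linalg.norm(d); P=np.eye(3)-np.outer(d,d); A.append(P);b.append(P@o)
    return np.linalg.lstsq(np.vstack(A),np.hstack(b),rcond=None)[0]
E
python3 - <<'E'
from h import *
np.set_printoptions(precision=1,suppress=True)
s={"stud":((246.75,221),(292.2,259.8),68),"pin":((270,241.3),(287.6,246.3),24),"pad":((266.8,227.5),(317.6,193),201)}
for k,(p,q,z) in s.items(): print(k,tri(p,q),onz("scene",*p,z),onz("side",*q,z))
def S(X,Y):return onz("side",270+(X-405)/4.6,180+Y/4.6,30)
def C(X,Y):return onz("scene",190+X/4,205+Y/4,30)
print("base side: front-near,back-near,back-far",S(540,434),S(766,402),S(719,262))
print("base scene: back-near(-y),back-far(+y),front-far",C(53,232),C(196,305),C(347,152))
E
```

```text
stud [ 565.2 -161.8   64.9] [ 568.5 -159.6   68. ] [ 564.4 -163.7   68. ]
pin [561.  -76.9  29.5] [557.1 -80.8  24. ] [561.2 -71.9  24. ]
pad [660.5  -6.2 192.7] [667.6  -0.2 201. ] [658.6 -14.7 201. ]
base side: front-near,back-near,back-far [ 583.9 -192.6   30. ] [ 740.4 -181.2   30. ] [732.  -53.4  30. ]
base scene: back-near(-y),back-far(+y),front-far [ 747.7 -166.6   30. ] [736.6 -42.8  30. ] [555.3 -56.8  30. ]
```

The measurements agree: press origin is about (649,-118) with a yaw of about 4°, stud at (567,-160), pin at (561,-75). I'll move above the stud at safe height, yawing by +20°.

```bash
python3 -m crank '{"offset":[[1,2,0],[3,5,0],[5,8,0],[8,12,0],[10,15,0],[12,18,0],[15,22,0],[18,26,0],[20,29,0],[21,31,0]],"twist":[[0,0,0.3],[0,0,0.6],[0,0,1],[0,0,1.3],[0,0,1.6],[0,0,2],[0,0,2.3],[0,0,2.6],[0,0,3],[0,0,3.3]],"fingers":[0,0,0,0,0,0,0,0,0,0]}' 60
python3 -m crank '{"offset":[[2,3,0],[4,6,0],[6,9,-1],[8,11.8,-3],[8,11.8,-5],[8,11.8,-7],[8,11.8,-9],[8,11.8,-10],[8,11.8,-10],[8,11.8,-10]],"twist":[[0,0,0],[0,0,0],[0,0,0],[0,0,0],[0,0,0],[0,0,0],[0,0,0],[0,0,0],[0,0,0],[0,0,0]],"fingers":[0,0,0,0,0,0,0,0,0,0]}' 60
python3 - <<'E'
from workcell import robot
import cv2
cv2.imwrite("pics/w1.png",robot.grab_frame("wrist")[...,::-1])
s=robot.get_state();print(s["ee_pos"],s["tcp_rot"])
E
```

```text
time_s: 0.93
ee_pos: [487.9, -275.6, 247.9]
tcp_rot: [-3.141, -0.001, 0.788]
contact_force: [0.5, -0.1, -0.1]
gripper_width: 85.1
grasp_force: 0.0
time_s: 1.77
ee_pos: [566.4, -160.2, 147.9]
tcp_rot: [-3.14, 0.001, 0.785]
contact_force: [0.6, -0.2, 0.6]
gripper_width: 85.5
grasp_force: 0.0
[ 567.1195695  -160.50683948  149.19472036] [ 3.14059896e+00 -4.59588653e-04  7.85032578e-01]
```

View pics/w1.png

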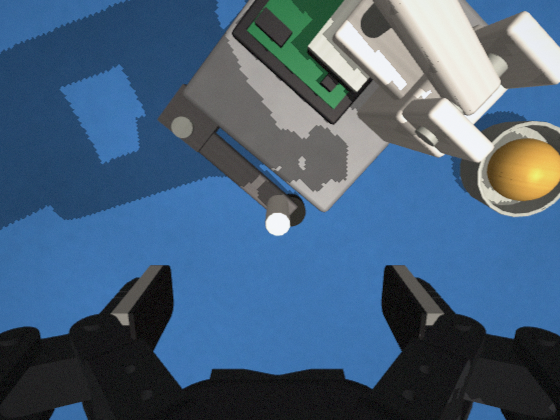

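The wrist view shows the stud top at (278,224), the pin at (182,127) and the base's front corner at (325,210). I'll cast rays to check these.

```bash
cat >> h.py <<'E'
from scipy.spatial.transform import Rotation as Ro
def wz(u,v,z,p,rpy):
    c=robot.get_calibration("wrist"); M=np.array(c["mount"]); R=Ro.from_euler("xyz",rpy).as_matrix()
    o=R@M[:3,3]+p; d=R@M[:3,:3]@np.array([(u-c["cx"])/c["fx"],-(v-c["cy"])/c["fy"],-1]); return o+d*(z-o[2])/d[2]
E
python3 - <<'E'
from h import *
p=np.array([566.9,-160.3,148.5]);r=[3.1412,0,.785]
for n,u,v,z in(("stud",278,224,68),("pin",182,127,24),("corner",325,210,30)): print(n,wz(u,v,z,p,r).round(1))
E
```

```text
stud [ 566.8 -161.1   68. ]
pin [559.6 -74.7  24. ]
corner [ 589.4 -186.5   30. ]
```

```bash
python3 -m crank '{"offset":[[0,0,-1.5],[0,0,-3],[0,0,-4.5],[0,0,-6],[0,0,-7.5],[0,0,-8.7],[0,0,-9.3],[0,0,-9.3],[0,0,-9.3],[0,0,-9.3]],"twist":[[0,0,0],[0,0,0],[0,0,0],[0,0,0],[0,0,0],[0,0,0],[0,0,0],[0,0,0],[0,0,0],[0,0,0]],"fingers":[0,0,0,0,0,0,0,0.3,0.6,0.9]}' 60
python3 -m crank '{"offset":[[0,0,0],[0,0,0],[0,0,0],[0,0,0],[0,0,0],[0,0,0],[0,0,0],[0,0,0],[0,0,0],[0,0,0]],"twist":[[0,0,0],[0,0,0],[0,0,0],[0,0,0],[0,0,0],[0,0,0],[0,0,0],[0,0,0],[0,0,0],[0,0,0]],"fingers":[1,1,1,1,1,1,1,1,1,1]}' 60
python3 - <<'E'
import numpy as np
p=np.array([560,-75.5]);y=np.radians(4.5)
s0=None
for d in range(0,126,10):
    t=np.radians(d); l=np.array([-np.sin(t),-np.cos(t)])*85
    R=np.array([[np.cos(y),-np.sin(y)],[np.sin(y),np.cos(y)]]); s=p+R@l
    if s0 is None:s0=s
    print(d,s.round(1),((s-s0)/10).round(2))
E
```

```text
time_s: 2.65
ee_pos: [567.6, -160.5, 56.6]
tcp_rot: [3.14, -0.001, 0.785]
contact_force: [-0.3, 0.8, -0.3]
gripper_width: 51.5
grasp_force: 0.0
time_s: 3.48
ee_pos: [567.2, -160.1, 56.3]
tcp_rot: [3.141, -0.001, 0.785]
contact_force: [-1.0, 2.1, 5.7]
gripper_width: 14.1
grasp_force: 58.6
0 [ 566.7 -160.2] [0. 0.]
10 [ 551.9 -160.1] [-1.48  0.01]
20 [ 537.3 -157.4] [-2.94  0.28]
30 [ 523.4 -152.2] [-4.33  0.8 ]
40 [ 510.6 -144.7] [-5.6   1.55]
50 [ 499.4 -135.1] [-6.73  2.52]
60 [ 489.9 -123.6] [-7.67  3.66]
70 [ 482.7 -110.7] [-8.4   4.95]
80 [477.7 -96.8] [-8.9   6.35]
90 [475.3 -82.2] [-9.14  7.81]
100 [475.4 -67.4] [-9.13  9.29]
110 [478.1 -52.8] [-8.86 10.75]
120 [483.3 -38.9] [-8.34 12.13]
```

The stud is gripped (14 mm opening, 59 N). First 40° of the arc:

```bash
python3 -m crank '{"offset":[[-0.6,0,0],[-1.2,0,0],[-1.8,0.05,0],[-2.4,0.15,0],[-2.95,0.28,0],[-3.5,0.45,0],[-4.05,0.68,0],[-4.6,0.93,0],[-5.1,1.22,0],[-5.6,1.55,0]],"twist":[[0,0,-0.3],[0,0,-0.6],[0,0,-1],[0,0,-1.3],[0,0,-1.6],[0,0,-2],[0,0,-2.3],[0,0,-2.6],[0,0,-3],[0,0,-3.3]],"fingers":[1,1,1,1,1,1,1,1,1,1]}' 60
```

```text
time_s: 4.32
ee_pos: [512.3, -146.5, 56.3]
tcp_rot: [3.136, -0.002, 0.437]
contact_force: [5.7, -6.5, -1.2]
gripper_width: 14.1
grasp_force: 59.0
```

```bash
python3 -m crank '{"offset":[[-0.48,0.36,0],[-0.93,0.76,0],[-1.33,1.18,0],[-1.72,1.63,0],[-2.07,2.11,0],[-2.4,2.61,0],[-2.67,3.13,0],[-2.92,3.68,0],[-3.13,4.23,0],[-3.3,4.8,0]],"twist":[[0,0,-0.3],[0,0,-0.6],[0,0,-1],[0,0,-1.3],[0,0,-1.6],[0,0,-2],[0,0,-2.3],[0,0,-2.6],[0,0,-3],[0,0,-3.3]],"fingers":[1,1,1,1,1,1,1,1,1,1]}' 60
python3 -m crank '{"offset":[[-0.12,0.58,0],[-0.2,1.17,0],[-0.25,1.76,0],[-0.26,2.35,0],[-0.23,2.94,0],[-0.17,3.53,0],[-0.08,4.11,0],[0.04,4.69,0],[0.26,5.4,0],[0.56,6,0]],"twist":[[0,0,-0.3],[0,0,-0.6],[0,0,-1],[0,0,-1.3],[0,0,-1.6],[0,0,-2],[0,0,-2.3],[0,0,-2.6],[0,0,-3],[0,0,-3.3]],"fingers":[1,1,1,1,1,1,1,1,1,1]}' 60
```

```text
time_s: 5.15
ee_pos: [475.4, -99.8, 56.1]
tcp_rot: [3.135, 0.008, 0.093]
contact_force: [-16.5, -8.8, 17.9]
gripper_width: 14.0
grasp_force: 61.3
time_s: 5.98
ee_pos: [481.5, -37.5, 55.9]
tcp_rot: [3.137, 0.005, -0.253]
contact_force: [-23.6, -29.5, 17.9]
gripper_width: 14.1
grasp_force: 62.6
```

The reaction force on the tool (-24,-30) suggests the leg is against its end stop. I'll release, rise and check.

```bash
python3 -m crank '{"offset":[[0,0,0],[0,0,0],[0,0,0],[0,0,0],[0,0,0],[0,0,0],[0,0,1],[0,0,4],[0,0,7],[0,0,10]],"twist":[[0,0,0],[0,0,0],[0,0,0],[0,0,0],[0,0,0],[0,0,0],[0,0,0],[0,0,0],[0,0,0],[0,0,0]],"fingers":[0.5,0,0,0,0,0,0,0,0,0]}' 60
python3 -m crank '{"offset":[[0,0,3],[0,0,6],[0,0,9],[0,0,12],[0,0,14],[0,0,14],[0,0,14],[0,0,14],[0,0,14],[0,0,14]],"twist":[[0,0,0],[0,0,0],[0,0,0],[0,0,0],[0,0,0],[0,0,0],[0,0,0],[0,0,0],[0,0,0],[0,0,0]],"fingers":[0.5,1,1,1,1,1,1,1,1,1]}' 60
python3 - <<'E'
from workcell import robot
import cv2
s=robot.get_state();print(s["ee_pos"].tolist(),s["tcp_rot"].tolist())
cv2.imwrite("pics/w2.png",robot.grab_frame("wrist")[...,::-1])
E
```

```text
time_s: 6.82
ee_pos: [482.9, -36.6, 156.8]
tcp_rot: [3.142, 0.001, -0.251]
contact_force: [1.1, -0.2, -0.6]
gripper_width: 85.3
grasp_force: 0.0
time_s: 7.65
ee_pos: [482.5, -36.5, 293.4]
tcp_rot: [3.141, 0.003, -0.251]
contact_force: [-0.5, 0.2, 0.4]
gripper_width: -0.4
grasp_force: 0.0
[482.53181087334696, -36.51683784378976, 293.35177263821305] [3.141380001812846, 0.003334906814087768, -0.2513566497989359]
```

View pics/w2.png

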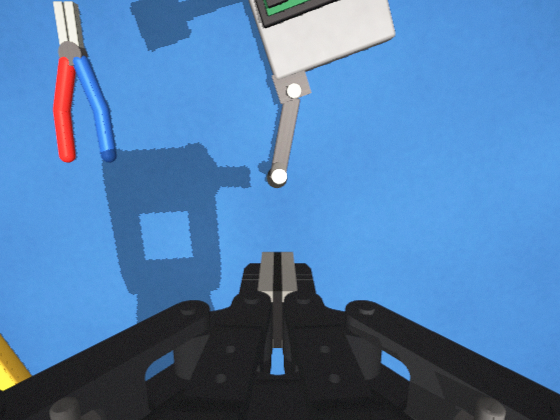

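The leg is out: stud top at (279,176), pin at (293.5,91), front base edge from (279,76) to (394,36).

Run:
```python
from h import *
p=np.array([482.5,-36.5,293.4]);r=[3.1414,.003,-.2514]
f=lambda u,v,z:wz(u,v,z,p,r)[:2]
s,q,a,b=f(279,176,68),f(293.5,91,24),f(279,76,30),f(394,36,30)
print(s,q,np.linalg.norm(s-q),a,b,np.linalg.norm(a-b))
d=s-q;e=b-a;print("leg rad",np.arctan2(e[1],e[0])-np.arctan2(d[1],d[0])+2*np.pi, "yaw",np.degrees(np.arctan2(e[1],e[0]))+90)
```

```text
[483.84885034 -40.24972608] [560.51234083 -76.00069604] 84.58973121414198 [578.38762154 -64.63961387] [ 586.1629768  -185.92147799] 121.53084675812173
leg rad 2.0711743589661307 yaw 3.668200571131081
```

The leg measures 2.07 rad, so it's seated. Next I'll move the closed fingers above the pad to world (660,-2).

```bash
python3 -m crank '{"offset":[[2.5,0.5,0],[5.5,1,0],[8.5,1.6,0],[11.5,2.2,0],[14.5,2.8,0],[17,3.3,0],[17.8,3.5,-1],[17.8,3.5,-3],[17.8,3.5,-5],[17.8,3.5,-6]],"twist":[[0,0,0],[0,0,0],[0,0,0],[0,0,0],[0,0,0],[0,0,0],[0,0,0],[0,0,0],[0,0,0],[0,0,0]],"fingers":[1,1,1,1,1,1,1,1,1,1]}' 60
python3 - <<'E'
from workcell import robot
import cv2,numpy as np
o=[]
for n,(x,y) in(("scene",(190,150)),("side",(240,110))):
    o.append(cv2.resize(robot.grab_frame(n)[y:y+150,x:x+130,::-1],(398,460),interpolation=cv2.INTER_CUBIC))
cv2.imwrite("pics/z3.png",np.hstack(o))
E
```

```text
time_s: 8.53
ee_pos: [659.4, -1.5, 230.6]
tcp_rot: [3.14, 0.006, -0.251]
contact_force: [-0.5, -0.0, -0.9]
gripper_width: -0.3
grasp_force: 0.0
```

View pics/z3.png

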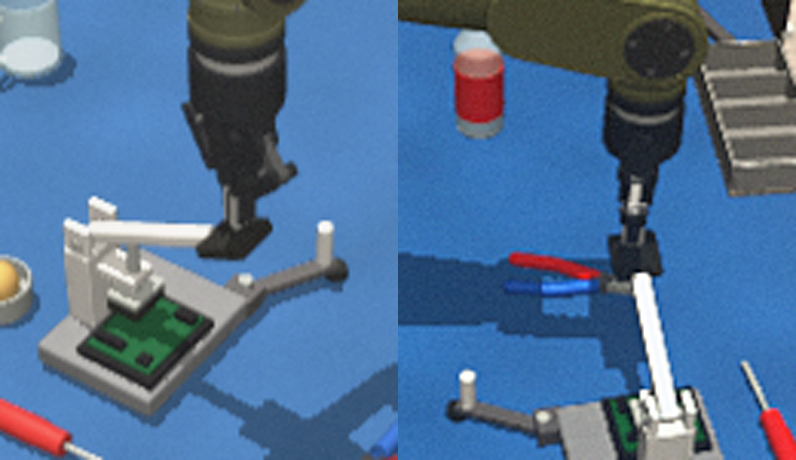

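The leg is out and seated in both views, and the fingertips are centred just over the pad. I'll press in steps.

```bash
python3 -m crank '{"offset":[[0,0,-0.6],[0,0,-1.2],[0,0,-1.8],[0,0,-2.4],[0,0,-3],[0,0,-3.6],[0,0,-4.2],[0,0,-4.8],[0,0,-5],[0,0,-5]],"twist":[[0,0,0],[0,0,0],[0,0,0],[0,0,0],[0,0,0],[0,0,0],[0,0,0],[0,0,0],[0,0,0],[0,0,0]],"fingers":[1,1,1,1,1,1,1,1,1,1]}' 60
```

```text
time_s: 9.47
ee_pos: [662.2, -1.2, 186.5]
tcp_rot: [-3.14, -0.003, -0.251]
contact_force: [-0.0, 1.7, 6.1]
gripper_width: -0.3
grasp_force: 3.0
```

```bash
python3 -m crank '{"offset":[[0,0,-0.5],[0,0,-1],[0,0,-1.5],[0,0,-2],[0,0,-2.5],[0,0,-3],[0,0,-3.4],[0,0,-3.4],[0,0,-3.4],[0,0,-3.4]],"twist":[[0,0,0],[0,0,0],[0,0,0],[0,0,0],[0,0,0],[0,0,0],[0,0,0],[0,0,0],[0,0,0],[0,0,0]],"fingers":[1,1,1,1,1,1,1,1,1,1]}' 60
```

```text
time_s: 10.3
ee_pos: [662.8, -0.4, 154.2]
tcp_rot: [-3.138, -0.004, -0.251]
contact_force: [-1.4, 4.5, 8.7]
gripper_width: 0.1
grasp_force: 4.6
```

```bash
python3 -m crank '{"offset":[[0,0,-0.2],[0,0,-0.4],[0,0,-0.4],[0,0,-0.4],[0,0,-0.4],[0,0,-0.4],[0,0,-0.4],[0,0,-0.4],[0,0,-0.4],[0,0,-0.4]],"twist":[[0,0,0],[0,0,0],[0,0,0],[0,0,0],[0,0,0],[0,0,0],[0,0,0],[0,0,0],[0,0,0],[0,0,0]],"fingers":[1,1,1,1,1,1,1,1,1,1]}' 60
python3 - <<'E'
from workcell import robot
import cv2,numpy as np
o=[]
for n,(x,y) in(("scene",(190,180)),("side",(260,160))):
    im=robot.grab_frame(n)[...,::-1]; cv2.imwrite(f"pics/{n}4.png",im)
    o.append(cv2.resize(im[y:y+115,x:x+100],(400,460),interpolation=cv2.INTER_CUBIC))
cv2.imwrite("pics/z4.png",np.hstack(o))
s=robot.get_state();print(s["ee_pos"],s["contact_force"])
E
```

```text
time_s: 11.13
ee_pos: [662.9, -0.1, 150.4]
tcp_rot: [-3.138, -0.004, -0.251]
contact_force: [-0.2, 5.6, 9.7]
gripper_width: -0.0
grasp_force: 4.9
[ 6.62837057e+02 -1.42204942e-01  1.50406039e+02] [-0.29393352  5.25262872 10.03643117]
```

View pics/z4.png

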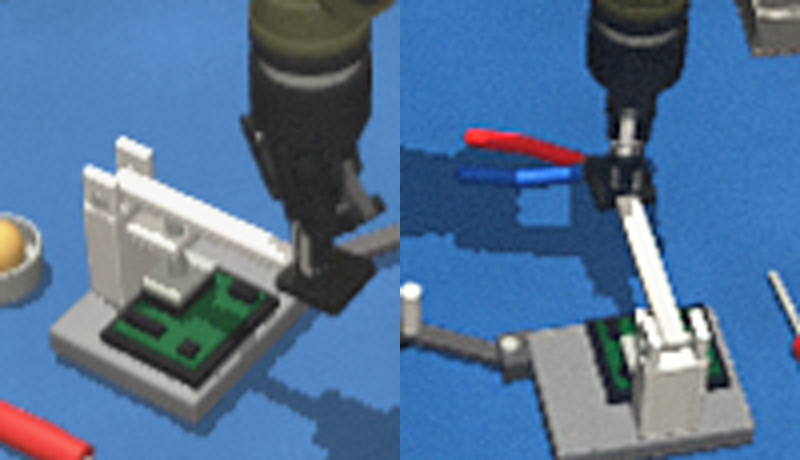

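In the scene view the pad lies flat at about (271.8,248), parallel to the base. In the side view it's at about (314.8,205.5). I'll check its height by triangulation.

Run:
```python
from h import *
print(tri((271.75,248),(314.75,205.5)))
print(tri((190+120/4,180+175/4),(260+(678-400)/4,160+335/4)),"lever hinge end rough")
```

```text
[657.05960023   6.86873824 124.86778879]
[ 675.48904971 -162.00495065  129.29517175] lever hinge end rough
```

The pad comes out at 125 mm. The same method read about 8 mm low at rest, so it's really at about 132 mm. The tip height (133 mm) and force (about 10 N) also match level, so I'm handing in.

```bash
python3 -c "
from workcell import robot
print(robot.finish_job())"
```

```text
the job is handed in; nothing more can be done
None
```

I handed the job in at about 11 s with the leg swung fully out (measured 2.07 rad) and the closed fingers holding the lever level at about 10 N; the hand-in returned no verdict.

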